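# Sort used locking forceps for the ultrasonic bath

## Robot

A 6-joint arm with a two-finger parallel gripper is mounted at the origin on the work surface. World frame = base frame: x ahead of the robot, y to its left, z up, the work surface at z = 0. Lengths are in m, angles in rad, forces in N, time in s.
With the tool pointing down it reaches from about 0.25 to 0.775 m from the base axis. Payload 4 kg.
Tool frame: the origin (TCP) lies where the fingers leave the gripper's body, on its centre line; the fingertips stand 97 mm ahead of it and the grasp point (between the pads) lies 78 mm ahead of it; z points along the fingers, x is the direction in which the jaws open and shut, and the axes are right-handed (so a half turn about z gives the same grasp; the last joint's range is limited). The gripper opens to 94 mm and grips with 3 to 60 N. Pads are 16 mm wide; open, the fingers measure 119 mm over their backs; the gripper's body (75 mm by 177 mm) begins 78 mm behind the grasp point.
Start: joints at [-1.312, 0.087, 1.371, -0, 1.684, -0.103], TCP at [0.195, -0.514, 0.303] pointing down, gripper open.
Joint ranges: [-3.1, 3.1], [-0.76, 2.03], [0.27, 2.55], [-1.08, 4.22], [0.17, 2.65], [-2.57, 2.57]. Speed limits (rad/s): [2.79, 2.79, 3.14, 3.14, 3.14, 3.14].

## Interface

Orientations are given as [roll, pitch, yaw] about the fixed x, y, z axes, in that order (R = Rz(yaw) Ry(pitch) Rx(roll)).
In Python, from bench import * gives the robot as it stands.
- The arm moves only by the tool jog_arm, never from a script. Its argument "moves" is a list of rows, each a list of 7 numbers: the turn, a rotation vector about the world's x, y, z in rad, then the shift along the world's x, y, z in mm, then the finger opening in mm, from 0 to 94. In form: [[rx, ry, rz, tx, ty, tz, fingers], ...]. A call has 1 to 12 rows; each row shifts and turns the commanded pose from where the row before left it; what a row does not reach is not made up. A row lasts 1/8 s, in which the tool goes at most 62.5 mm and 10.7 degrees, less where a joint would pass 70% of its speed; a pose out of reach is approached as far as the arm can. A call is refused whole if a number of a shift passes 62.5 or a number of a turn 0.188, either way. A call with a gripper value outside its range is refused whole. The fingers move at their own pace and stop on an object; the grip force is fixed at half the most. Time passes only in rows, so rows that do not move let the fingers close. It gives the time, the measured TCP pose, the force and the opening at its end, in the units of the state.
- get_obs(): the state, without advancing time (a new reading comes with each control period).
- snapshot(name): name is "scene" or "side" or "wrist"; returns the picture (420x560x3 uint8, red, green, blue); there is no depth.
- get_calibration(name): a dict with "camera_matrix" (3x3 intrinsics, pixels), "R" (3x3) and "t" (3): a world point X has camera coordinates R X + t. Camera axes: x right, y down, z forward; pixel columns grow to the right and rows downward; lengths in m; the calibration is good to about 2 mm. A picture is of the moment at which its call begins: read the wrist's pose just before it. get_calibration takes no time and is no camera call; for the wrist camera it gives the pose at the moment of the call.
- close_job(): hands the job in, once; it reports no verdict.
Trained networks look in the newest picture that a camera, given by its name, has taken for a name from the list of things; names that differ only in an ending like _2 or _b are one class to them, and where a whole thing is asked for, a point or a joint stands for the part that bears it (a point fixed in the world has none). Each returns a list of dicts, best first, with "conf" (0 to 1); they miss things now and then, are a little off and sometimes report something else, mostly with a low value. They report only what shows in the picture. A call takes as long as a camera call. They do not tell look-alikes from the thing itself.
- look_for(label, camera): "bbox" ([left, top, right, bottom] in pixels, round what is visible of it).
The state is a dict: "time": time; "joint_positions": joint angles; "qvel": joint speeds; "joint_torque": joint torques, N m; "tool_pos": TCP position; "ee_rot": TCP orientation; "wrist_force": force on the tool from outside, world axes, zero at the start; "wrist_torque": the same for the moment, N m; "width": finger opening in m.
Only numpy, scipy, OpenCV 4.12 (cv2) and the standard library are available. Lean on these libraries where they do the work, as an engineer would, in place of code of your own. Each camera call takes 0.05 s, during which the arm holds its last target.

## Task

Sort the three locking forceps on the teal mat: any with its jaws open goes into the wire basket for the ultrasonic bath, still open, and any still ratcheted shut goes into the blue tray to be unlocked by hand later. Lay each one down flat, wholly inside its container, without dropping it, and leave everything else on the bench where it is.

Things in the scene. Friction and masses are not known exactly. Their poses are not given: they have to be found in the camera images.
- hemostat_1: Steel locking forceps (haemostat), 157 mm long, 60 g, lying flat on the mat; the three look alike. Origin: on the pivot, at the underside; z up, +x along this first half towards the jaw tips. Pivot: round lap joint, 15 mm diameter, 7 mm high, wider than the shanks beside it. Jaws 55 mm long; shanks end 102 mm behind the pivot in finger rings of 26 mm; these are 5 mm high. Centre of mass 35 mm behind the pivot.
- hemostat_1_b (a joint): Opening angle of hemostat_1, rad: 0 to 0.05 = ratchet engaged, jaws shut, stiff; 0.28 to 0.40 = unlocked, jaw tips 15 to 22 mm apart. The middle line between the halves is at the body's yaw minus half this angle. An open one swings shut (light friction) if shanks, rings or jaws are squeezed; gripped over the round pivot, square to the middle line, it keeps its opening.
- hemostat_1_tip (a point): Jaw tip of the first half of hemostat_1, 55 mm ahead of the pivot.
- hemostat_1_ring (a point): Centre of the first half's finger ring of hemostat_1, 88 mm behind the pivot and 13 mm to the right (-y) of the body's x axis. Over both rings the tool is 53 mm wide when shut, up to 90 mm when open.
- hemostat_1_ring_b (a point): Centre of the second half's finger ring of hemostat_1: mirrors the first when shut, swings away from it (to +y) as the tool opens.
- hemostat_2: Steel locking forceps (haemostat), 157 mm long, 60 g, lying flat on the mat; the three look alike. Origin: on the pivot, at the underside; z up, +x along this first half towards the jaw tips. Pivot: round lap joint, 15 mm diameter, 7 mm high, wider than the shanks beside it. Jaws 55 mm long; shanks end 102 mm behind the pivot in finger rings of 26 mm; these are 5 mm high. Centre of mass 35 mm behind the pivot.
- hemostat_2_b (a joint): Opening angle of hemostat_2, rad: 0 to 0.05 = ratchet engaged, jaws shut, stiff; 0.28 to 0.40 = unlocked, jaw tips 15 to 22 mm apart. The middle line between the halves is at the body's yaw minus half this angle. An open one swings shut (light friction) if shanks, rings or jaws are squeezed; gripped over the round pivot, square to the middle line, it keeps its opening.
- hemostat_2_tip (a point): Jaw tip of the first half of hemostat_2, 55 mm ahead of the pivot.
- hemostat_2_ring (a point): Centre of the first half's finger ring of hemostat_2, 88 mm behind the pivot and 13 mm to the right (-y) of the body's x axis. Over both rings the tool is 53 mm wide when shut, up to 90 mm when open.
- hemostat_2_ring_b (a point): Centre of the second half's finger ring of hemostat_2: mirrors the first when shut, swings away from it (to +y) as the tool opens.
- hemostat_3: Steel locking forceps (haemostat), 157 mm long, 60 g, lying flat on the mat; the three look alike. Origin: on the pivot, at the underside; z up, +x along this first half towards the jaw tips. Pivot: round lap joint, 15 mm diameter, 7 mm high, wider than the shanks beside it. Jaws 55 mm long; shanks end 102 mm behind the pivot in finger rings of 26 mm; these are 5 mm high. Centre of mass 35 mm behind the pivot.
- hemostat_3_b (a joint): Opening angle of hemostat_3, rad: 0 to 0.05 = ratchet engaged, jaws shut, stiff; 0.28 to 0.40 = unlocked, jaw tips 15 to 22 mm apart. The middle line between the halves is at the body's yaw minus half this angle. An open one swings shut (light friction) if shanks, rings or jaws are squeezed; gripped over the round pivot, square to the middle line, it keeps its opening.
- hemostat_3_tip (a point): Jaw tip of the first half of hemostat_3, 55 mm ahead of the pivot.
- hemostat_3_ring (a point): Centre of the first half's finger ring of hemostat_3, 88 mm behind the pivot and 13 mm to the right (-y) of the body's x axis. Over both rings the tool is 53 mm wide when shut, up to 90 mm when open.
- hemostat_3_ring_b (a point): Centre of the second half's finger ring of hemostat_3: mirrors the first when shut, swings away from it (to +y) as the tool opens.
- mat: Teal silicone mat, 290 (x) by 460 (y) by 2 mm, fixed, on which the forceps lie. Origin: centre of its underside.
- basket: Stainless wire basket of the ultrasonic bath, open at the top, fixed on the bench. Outside 256 (x) by 166 (y) by 42 mm high, walls 3 mm, inside 250 by 160 mm; its mesh floor is 6 mm above the underside. A folded carrying loop sticks out 24 mm at either x end. Origin: centre of the underside, x along the long side, z up.
- tray: Blue plastic tray, open at the top, fixed on the bench. Outside 256 (x) by 166 (y) by 28 mm high, walls and floor 3 mm thick, inside 250 by 160 mm. Origin: centre of the underside, x along the long side, z up.
- beaker: Bystander: empty glass beaker, 66 mm across, 90 mm high. Origin: centre of the underside.
- oil_bottle: Bystander: small amber immersion-oil bottle, 34 mm across, 70 mm high. Origin: centre of the underside.
- slide_box: Bystander: orange slide box, 85 x 100 x 30 mm. Origin: centre of the underside.
- petri_dish: Bystander: covered petri dish, 90 mm across, 16 mm high. Origin: centre of the underside.
- tweezers: Bystander: plain steel tweezers (no hinge, no ratchet), 125 mm long along x, 8 mm high, lying down. Origin: middle of the underside.
- lens_brush: Bystander: lens brush with a red handle, 150 mm long along x, 11 mm thick, lying down. Origin: near its middle, at the underside.
Mind the look-alikes: they are no part of the job. Leave any brown, orange or yellow look-alike of the hemostat_3 alone.

How it is judged:
At the end, for the whole second after the job is handed in: Open forceps in the wire basket, still over 0.15 rad open; both locked ones in the blue tray. Each: pivot, jaw tip and ring centres within the inner walls (125 mm along x, 80 mm along y from the centre), under 25 mm above the underside, flat within 0.25 rad, at rest (0.03 m/s) (x of hemostat_1 in the frame of tray between -0.125 and 0.125 m and y of hemostat_1 in the frame of tray between -0.08 and 0.08 m and z of each of hemostat_1, hemostat_1_tip, hemostat_1_ring, hemostat_1_ring_b, hemostat_3, hemostat_3_tip, hemostat_3_ring, hemostat_3_ring_b in the frame of tray below 0.025 m and x of hemostat_1_tip in the frame of tray between -0.125 and 0.125 m and y of hemostat_1_tip in the frame of tray between -0.08 and 0.08 m and x of hemostat_1_ring in the frame of tray between -0.125 and 0.125 m and y of hemostat_1_ring in the frame of tray between -0.08 and 0.08 m and x of hemostat_1_ring_b in the frame of tray between -0.125 and 0.125 m and y of hemostat_1_ring_b in the frame of tray between -0.08 and 0.08 m and angle between each of hemostat_1, hemostat_3, hemostat_2's own z axis and vertical below 0.25 rad and linear speed of each of hemostat_1, hemostat_3, hemostat_2 below 0.03 m/s and x of hemostat_3 in the frame of tray between -0.125 and 0.125 m and y of hemostat_3 in the frame of tray between -0.08 and 0.08 m and x of hemostat_3_tip in the frame of tray between -0.125 and 0.125 m and y of hemostat_3_tip in the frame of tray between -0.08 and 0.08 m and x of hemostat_3_ring in the frame of tray between -0.125 and 0.125 m and y of hemostat_3_ring in the frame of tray between -0.08 and 0.08 m and x of hemostat_3_ring_b in the frame of tray between -0.125 and 0.125 m and y of hemostat_3_ring_b in the frame of tray between -0.08 and 0.08 m and x of hemostat_2 in the frame of basket between -0.125 and 0.125 m and y of hemostat_2 in the frame of basket between -0.08 and 0.08 m and z of each of hemostat_2, hemostat_2_tip, hemostat_2_ring, hemostat_2_ring_b in the frame of basket below 0.025 m and x of hemostat_2_tip in the frame of basket between -0.125 and 0.125 m and y of hemostat_2_tip in the frame of basket between -0.08 and 0.08 m and x of hemostat_2_ring in the frame of basket between -0.125 and 0.125 m and y of hemostat_2_ring in the frame of basket between -0.08 and 0.08 m and x of hemostat_2_ring_b in the frame of basket between -0.125 and 0.125 m and y of hemostat_2_ring_b in the frame of basket between -0.08 and 0.08 m and value of joint each of hemostat_1_b, hemostat_3_b below 0.1 rad and value of joint hemostat_2_b above 0.15 rad); the robot touches nothing.
It fails at once if a forceps is dropped or thrown (moves faster than 0.7 m/s, a fall of about 25 mm, with no finger on it) ((linear speed of hemostat_1 above 0.7 m/s and contact force between the fingers and hemostat_1 below 0.05 N) or (linear speed of hemostat_2 above 0.7 m/s and contact force between the fingers and hemostat_2 below 0.05 N) or (linear speed of hemostat_3 above 0.7 m/s and contact force between the fingers and hemostat_3 below 0.05 N)).
It fails at once if the open forceps is squeezed shut (opening angle under 0.1 rad) (value of joint hemostat_2_b below 0.1 rad).
It fails at once if a bystander on the bench is moved by more than 40 mm (distance of any of beaker, oil_bottle, slide_box, petri_dish, tweezers, lens_brush from where it was at the start of the episode above 0.04 m).
It also fails if it takes over 72 s, if anything falls off the work surface, if the arm or the gripper's body presses on something with over 40 N, if the wrist force passes 120 N, or if a joint passes its speed limit or range.

## Working session

There is one attempt and no reset: what is moved stays moved. The work goes in short steps, Python scripts to look and compute and a tool call to move; the robot and the scene stay as the last step left them, time stands still between calls to the robot, and variables do not carry over. Pictures are saved under pics/ and viewed, and the job is handed in when it is done.

Besides the shell and the picture viewer there is one more tool, called after "Call:" as name(argument=value, ...) on one line, values as JSON. jog_arm: Moves the arm, as the interface text tells. Its arguments: {"type":"object","properties":{"moves":{"type":"array","items":{"type":"array","items":{"type":"number"}}}},"required":["moves"]}

```bash
mkdir -p pics; ls; python3 - <<'E'
from bench import *
import cv2
for n in ["scene","side","wrist"]:
    im=snapshot(n); cv2.imwrite(f"pics/{n}0.png",im[:,:,::-1])
    c=get_calibration(n); print(n,c["camera_matrix"].tolist(),c["R"].round(3).tolist(),c["t"].round(3).tolist())
    for l in ["hemostat_1","tray","basket","tweezers"]:
        print(l,[(d["bbox"],round(d["conf"],2)) for d in look_for(l,n)])
print(get_obs())
E
```

```text
pics
scene [[381.44356657142947, 0.0, 279.8414633691306], [0.0, 381.44356657142947, 203.95662930373493], [0.0, 0.0, 1.0]] [[0.835, 0.55, -0.002], [0.453, -0.689, -0.566], [-0.312, 0.472, -0.824]] [-0.51, -0.114, 1.18]
hemostat_1 [([249.2, 102.5, 269.0, 118.8], 0.68), ([269.9, 210.1, 311.5, 238.3], 0.63), ([231.5, 223.3, 260.8, 264.4], 0.6), ([175.2, 262.0, 226.1, 309.2], 0.53), ([290.7, 93.0, 328.8, 101.4], 0.44)]
tray [([276.1, 115.3, 373.7, 191.5], 0.86), ([175.4, 261.1, 212.9, 299.0], 0.41)]
basket [([70.3, 318.1, 217.4, 420.0], 0.73)]
tweezers [([143.6, 177.4, 340.6, 362.4], 0.73), ([320.8, 296.4, 348.0, 319.0], 0.7), ([269.7, 207.0, 317.9, 238.2], 0.58)]
side [[462.8250326933827, 0.0, 277.65641887653805], [0.0, 462.8250326933827, 213.1581030725794], [0.0, 0.0, 1.0]] [[-0.939, -0.344, 0.013], [-0.279, 0.738, -0.615], [0.202, -0.581, -0.789]] [0.538, 0.05, 1.261]
hemostat_1 [([244.7, 390.1, 315.2, 414.3], 0.85), ([281.1, 173.0, 331.8, 193.0], 0.68), ([343.2, 310.5, 374.1, 371.5], 0.67), ([243.1, 196.5, 288.1, 217.1], 0.65), ([298.8, 136.6, 345.5, 163.6], 0.6), ([148.0, 352.8, 214.
[... 419 characters left out ...]
[]
tray []
basket []
tweezers []
{'time': 0.75, 'joint_positions': array([-1.31208548e+00,  8.71686611e-02,  1.37067438e+00,  2.03807200e-05,
        1.68363472e+00, -1.03036443e-01]), 'qvel': array([0.0005728 , 0.00056197, 0.00019738, 0.00064065, 0.00109586,
       0.00042229]), 'joint_torque': array([ 7.50396539e-04, -3.39956474e+01, -3.02547598e+01,  7.18945661e-02,
        2.36363575e-02, -9.69271213e-06]), 'tool_pos': array([ 0.19468421, -0.51439541,  0.30273604]), 'ee_rot': array([-3.14158433e+00, -1.16370942e-04, -1.20904674e+00]), 'wrist_force': array([ 0.20985357,  0.21698345, -0.23167884]), 'wrist_torque': array([-0.00545839, -0.03521653,  0.04806395]), 'width': 0.0943314637290499}
```

View pics/scene0.png

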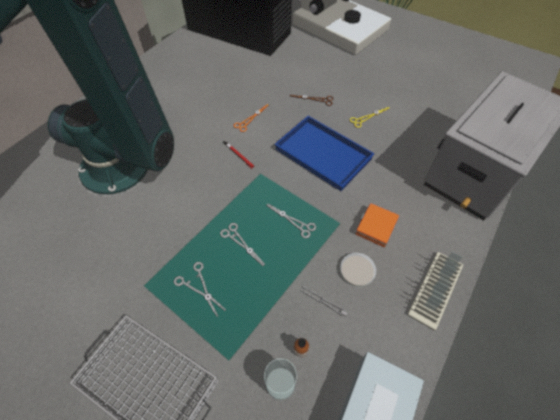

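View pics/side0.png

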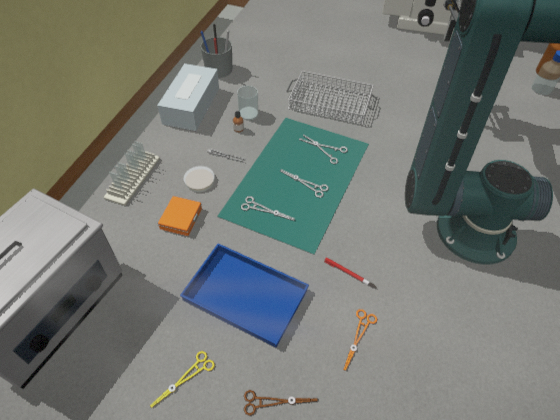

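View pics/wrist0.png

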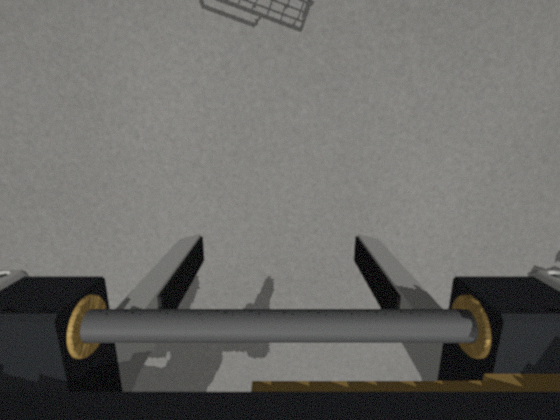

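The three steel forceps on the mat are at scene pixels (205,293), (243,245) and (293,220). The orange (252,118), brown (312,99) and yellow (370,117) ones off the mat are the look-alikes. Next I'll rectify the mat in both fixed views.

```bash
cat > h.py <<'E'
import numpy as np, cv2
def H_plane(c,z,x0,y1,s):
    # rect px (u,v) -> world: top-down, u = (y1-y)*s (y to left), v=(x1-x)*s
    K,R,t=c["camera_matrix"],c["R"],c["t"]
    P=K@np.column_stack([R[:,0],R[:,1],R[:,2]*z+t])
    A=np.array([[0,-1/s,x0],[-1/s,0,y1],[0,0,1.]])
    return P@A
def rect(im,c,z,x1,y1,w,h,s):
    # image: right = -y, down = -x ; top-left is (x1,y1)
    return cv2.warpPerspective(im,H_plane(c,z,x1,y1,s),(w,h),flags=cv2.INTER_CUBIC|cv2.WARP_INVERSE_MAP)
def px2w(c,u,v,z):
    K,R,t=c["camera_matrix"],c["R"],c["t"]
    d=R.T@np.linalg.solve(K,[u,v,1]); o=-R.T@t
    return o+d*(z-o[2])/d[2]
def w2px(c,X):
    p=c["camera_matrix"]@(c["R"]@np.asarray(X,float)+c["t"]); return p[:2]/p[2]
E
python3 - <<'E'
from bench import *
from h import *
for n in ["scene","side"]:
    c=get_calibration(n); im=cv2.imread(f"pics/{n}0.png")
    if n=="scene":
        for p in [(262,175),(340,220),(231,358),(147,286)]: print("mat",px2w(c,*p,.002).round(3))
        for p in [(308,118),(374,155),(342,188),(276,153)]: print("tray",px2w(c,*p,.028).round(3))
        for p in [(127,317),(217,380)]: print("bask",px2w(c,*p,.042).round(3))
    r=rect(im,c,.006,.75,.5,800,400,800)
    r=rect(im,c,.006,.72,.27,800,560,1480)
    cv2.imwrite(f"pics/rect_{n}.png",r)
E
```

```text
mat [0.399 0.223 0.002]
mat [0.674 0.211 0.002]
mat [ 0.643 -0.248  0.002]
mat [ 0.362 -0.228  0.002]
tray [0.401 0.488 0.028]
tray [0.654 0.46  0.028]
tray [0.632 0.294 0.028]
tray [0.398 0.302 0.028]
bask [ 0.399 -0.313  0.042]
bask [ 0.654 -0.304  0.042]
```

View pics/rect_scene.png

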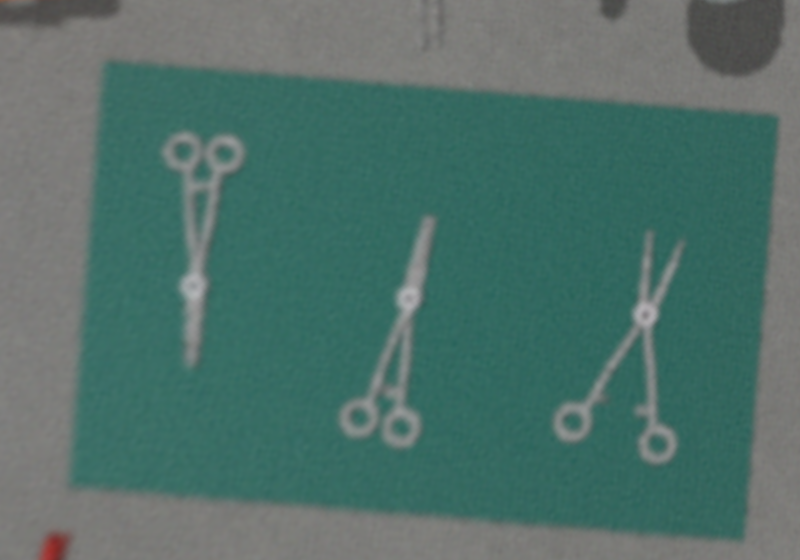

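View pics/rect_side.png

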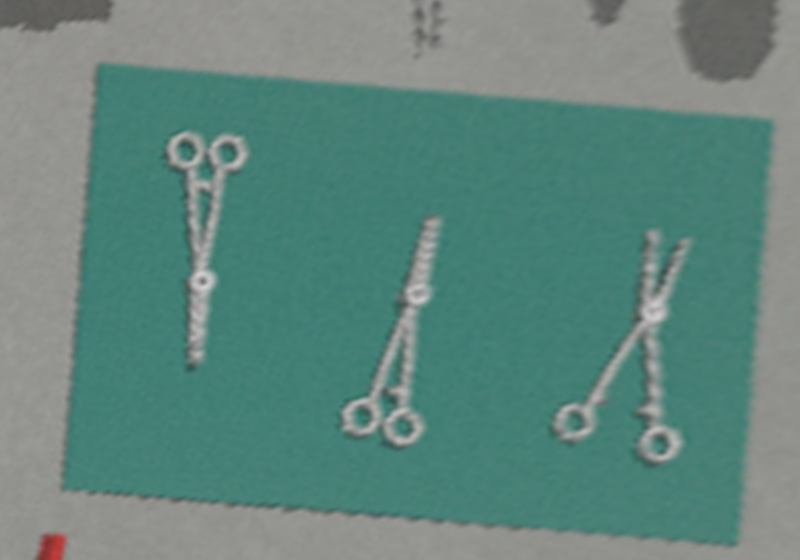

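Confirmed in the crops: the left one (A, rect (198,283)) and the middle one (B, (412,296)) have their jaws shut. The right one (C, (649,313)) has its tips apart. All three are steel and on the mat. Next I need the container poses.

```bash
python3 - <<'E'
from bench import *
from h import *
c=get_calibration("wrist"); o=get_obs(); cp=-c["R"].T@c["t"]
print("cam",cp.round(3),"opt axis",c["R"][2].round(3),"rel",(cp-o["tool_pos"]).round(3))
T=[]
for n in ["scene","side"]:
    c=get_calibration(n); im=cv2.imread(f"pics/{n}0.png")
    T.append(np.vstack([rect(im,c,.028,.70,.53,400,380,1250)]))
    T.append(np.vstack([rect(im,c,.042,.72,-.22,400,380,1100)]))
cv2.imwrite("pics/cont.png",np.vstack([np.hstack([T[0],T[2]]),np.hstack([T[1],T[3]])])[:, :])
E
python3 -c "
import cv2;i=cv2.imread('pics/cont.png');cv2.imwrite('pics/cont_t.png',i[:380]);cv2.imwrite('pics/cont_b.png',i[380:])"
```

```text
cam [ 0.264 -0.488  0.386] opt axis [-0.236 -0.089 -0.968] rel [0.069 0.026 0.083]
```

View pics/cont_t.png

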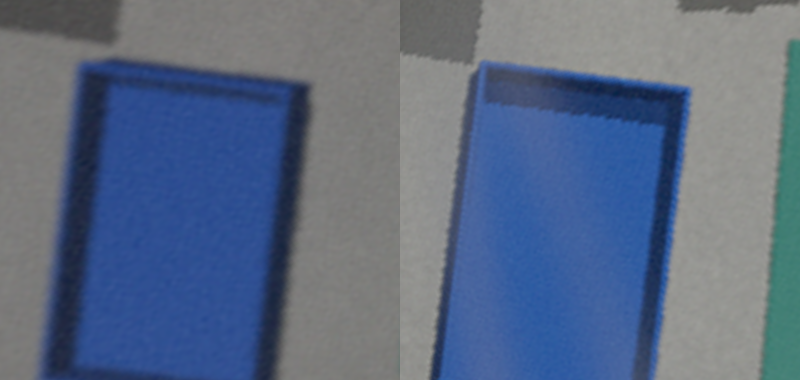

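View pics/cont_b.png

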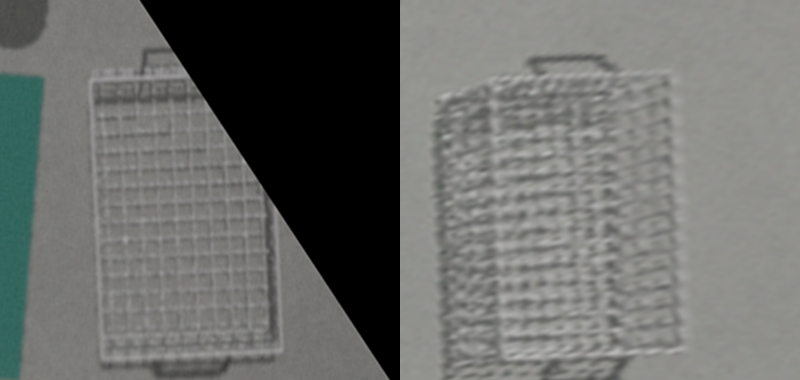

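Call:
jog_arm(moves=[[0,0,-0.063,31,35,-8,94],[0,0,-0.063,31,35,-8,94],[0,0,-0.063,31,35,-8,94],[0,0,-0.063,31,35,-8,94],[0,0,-0.063,31,35,-8,94],[0,0,-0.063,31,35,-8,94],[0,0,-0.063,31,35,-8,94],[0,0,-0.063,31,35,-8,94],[0,0,-0.063,32,34,-9,94],[0,0,-0.06,33,32,-10,94],[0,0,0,0,0,0,94]])

```text
time: 2.12
tool_pos: [0.5087, -0.1661, 0.2185]
ee_rot: [3.14, 0.001, -1.831]
wrist_force: [-0.7, -0.6, -0.4]
width: 0.0939
```

```bash
python3 - <<'E'
from bench import *
from h import *
o=get_obs(); print(o["tool_pos"],o["ee_rot"],o["time"])
im=snapshot("wrist")[:,:,::-1]; c=get_calibration("wrist"); cv2.imwrite("pics/w1.png",im)
np.savez("w1.npz",**c)
r=rect(im,c,.007,.60,-.06,800,640,4000); cv2.imwrite("pics/w1r.png",r[:600])
E
```

```text
[ 0.50868385 -0.1661291   0.21849943] [ 3.13952981e+00  7.55557465e-04 -1.83141891e+00] 2.125
```

View pics/w1r.png

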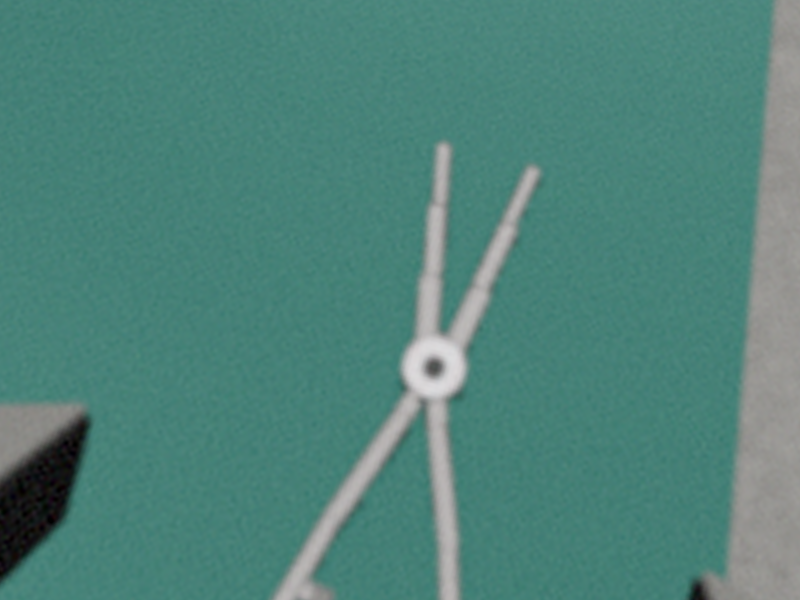

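View pics/w1.png

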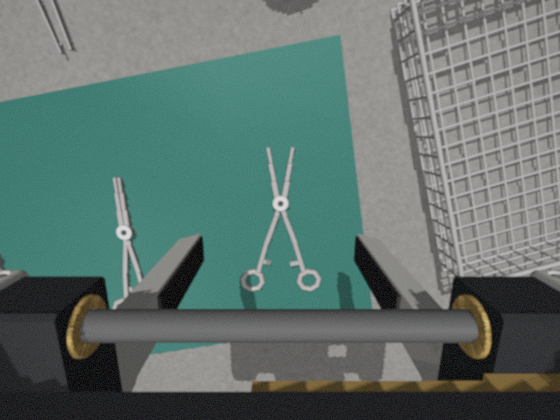

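C's pivot is at rect (434,367), which is (0.508,-0.1685), with its mid line at -14.8°. That agrees with the fixed views. I'll descend now.

Call:
jog_arm(moves=[[0,0,0,-0.5,-2.5,-20,60],[0,0,0,0,0,-30,50],[0,0,0,0,0,-30,45],[0,0,0,0,0,-20,40],[0,0,0,0,0,-10,40],[0,0,0,0,0,-7,40],[0,0,0,0,0,0,40]])

```text
time: 3.05
tool_pos: [0.5072, -0.1713, 0.103]
ee_rot: [-3.141, -0.0, -1.836]
wrist_force: [-0.4, 0.7, -0.4]
width: 0.0399
```

```bash
python3 - <<'E'
from bench import *
from h import *
im=snapshot("wrist")[:,:,::-1]; cv2.imwrite("pics/w2.png",im)
E
```

```text
(no output)
```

View pics/w2.png

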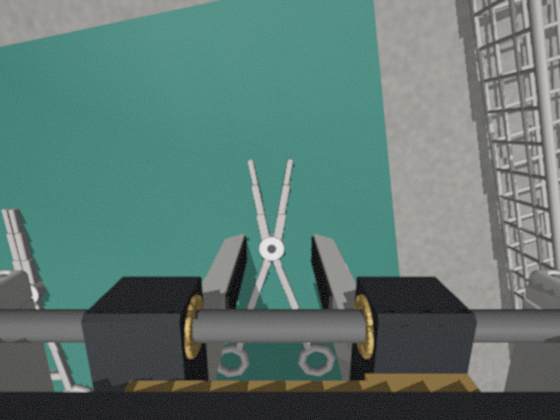

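The pivot is at (271,248), about 3 mm left of the finger centre (279). I'll correct that, then close.

Call:
jog_arm(moves=[[0,0,0,1,2.8,-1.5,40],[0,0,0,0,0,0,30],[0,0,0,0,0,0,22],[0,0,0,0,0,0,18],[0,0,0,0,0,0,10],[0,0,0,0,0,0,5],[0,0,0,0,0,0,5]])

```text
time: 3.98
tool_pos: [0.5082, -0.1681, 0.1012]
ee_rot: [-3.142, 0.0, -1.836]
wrist_force: [0.4, -0.3, 0.4]
width: 0.0133
```

```bash
python3 - <<'E'
from bench import *
from h import *
im=snapshot("wrist")[:,:,::-1]; cv2.imwrite("pics/w3.png",im)
E
```

```text
(no output)
```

View pics/w3.png

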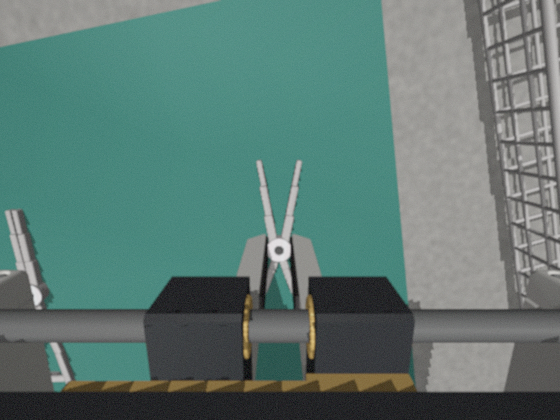

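Gripped: width is 13 mm and the tip gap is unchanged at about 41 px. Lifting.

Call:
jog_arm(moves=[[0,0,0,0,0,4,5],[0,0,0,0,0,8,5],[0,0,0,0,0,12,5],[0,0,0,0,0,18,5],[0,0,0,0,0,20,5],[0,0,0,0,0,18,5],[0,0,0,0,0,0,5]])

```text
time: 4.9
tool_pos: [0.5092, -0.1686, 0.184]
ee_rot: [-3.137, -0.001, -1.836]
wrist_force: [-0.4, -0.7, -0.4]
width: 0.013
```

```bash
python3 - <<'E'
from bench import *
from h import *
a=snapshot("wrist")[:,:,::-1];b=snapshot("side")[:,:,::-1]
b=cv2.resize(b[90:230,220:420],None,fx=2.8,fy=2.8); 
cv2.imwrite("pics/w4.png",a[:, :]);cv2.imwrite("pics/s4.png",b)
E
```

```text
(no output)
```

View pics/w4.png

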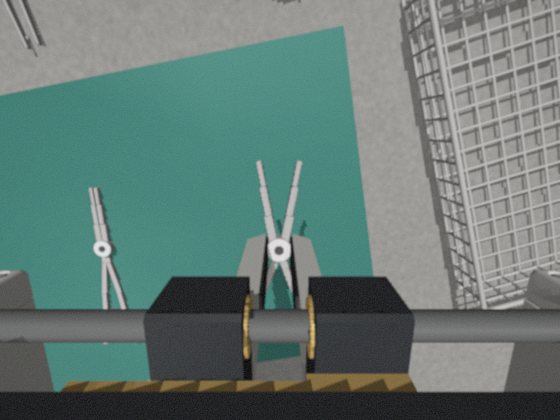

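View pics/s4.png

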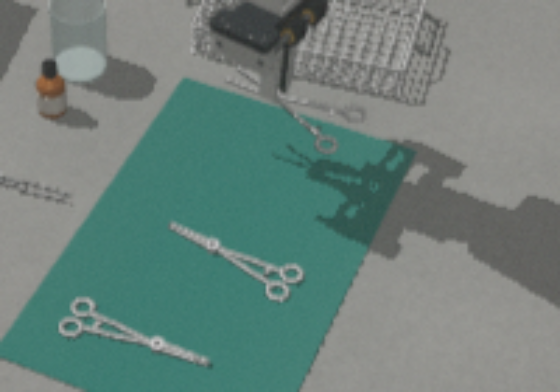

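Held, with the pose in the gripper unchanged (pivot (279,250), tips level). Moving over the basket.

Call:
jog_arm(moves=[[0,0,0.04,5,-20,0,5],[0,0,0.05,6,-35,0,5],[0,0,0.05,6,-40,0,5],[0,0,0.05,6,-40,0,5],[0,0,0.05,6,-40,0,5],[0,0,0.04,6,-30,0,5],[0,0,0.018,4,-15,0,5],[0,0,0,0,0,0,5],[0,0,0,0,0,0,5]])

```text
time: 6.12
tool_pos: [0.5472, -0.3869, 0.1808]
ee_rot: [3.141, 0.001, -1.537]
wrist_force: [0.1, 0.8, 0.1]
width: 0.013
```

```bash
python3 - <<'E'
from bench import *
from h import *
o=get_obs();print(o["tool_pos"],o["ee_rot"],o["time"])
a=snapshot("wrist")[:,:,::-1];c=get_calibration("wrist")
cv2.imwrite("pics/w5.png",a)
x=o["tool_pos"]
t=np.radians(2.2);ex=np.array([np.cos(t),np.sin(t)]);ey=np.array([-ex[1],ex[0]]);ce=np.array([.5255,-.390])
d=a.copy()
for (hx,hy,z) in [(.128,.083,.042),(.125,.08,.006)]:
    q=[w2px(c,[*(ce+sx*hx*ex+sy*hy*ey),z]) for sx,sy in [(1,1),(1,-1),(-1,-1),(-1,1)]]
    cv2.polylines(d,[np.int32(q)],True,(0,0,255) if z>.02 else (0,255,255),1)
cv2.imwrite("pics/w5d.png",d)
E
```

```text
[ 0.54716072 -0.38689362  0.18080315] [ 3.14085184e+00  1.21552579e-03 -1.53734421e+00] 6.125
```

View pics/w5d.png

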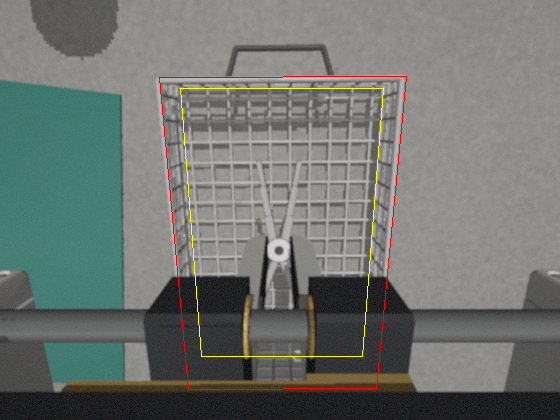

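The predicted basket outline matches. Lowering: 75 mm down, slow at the end.

Call:
jog_arm(moves=[[0,0,0,0,-1,-15,5],[0,0,0,0,0,-20,5],[0,0,0,0,0,-15,5],[0,0,0,0,0,-10,5],[0,0,0,0,0,-6,5],[0,0,0,0,0,-4,5],[0,0,0,0,0,-2,5],[0,0,0,0,0,-1,5],[0,0,0,0,0,0,5],[0,0,0,0,0,0,5]])

```text
time: 7.42
tool_pos: [0.5473, -0.3892, 0.1085]
ee_rot: [-3.141, -0.0, -1.538]
wrist_force: [0.3, 0.9, 0.5]
width: 0.0127
```

Call:
jog_arm(moves=[[0,0,0,0,0,-1.5,5],[0,0,0,0,0,-1,5],[0,0,0,0,0,0,5],[0,0,0,0,0,0,5]])

```text
time: 7.92
tool_pos: [0.5471, -0.3891, 0.1057]
ee_rot: [3.141, 0.0, -1.538]
wrist_force: [0.5, -0.5, -0.6]
width: 0.013
```

Call:
jog_arm(moves=[[0,0,0,0,0,-0.7,5],[0,0,0,0,0,0,5],[0,0,0,0,0,0,5]])

```text
time: 8.3
tool_pos: [0.5472, -0.3891, 0.1053]
ee_rot: [-3.141, -0.0, -1.538]
wrist_force: [-1.0, -0.0, 1.1]
width: 0.0132
```

Call:
jog_arm(moves=[[0,0,0,0,0,0,15],[0,0,0,0,0,0,18],[0,0,0,0,0,0,24],[0,0,0,0,0,0,30],[0,0,0,0,0,0,34],[0,0,0,0,0,5,34],[0,0,0,0,0,15,34],[0,0,0,0,0,30,34],[0,0,0,0,0,30,34]])

```text
time: 9.43
tool_pos: [0.5473, -0.3892, 0.1871]
ee_rot: [-3.141, -0.001, -1.538]
wrist_force: [0.5, 0.1, -0.1]
width: 0.0341
```

```bash
python3 - <<'E'
from bench import *
from h import *
o=get_obs();print(o["tool_pos"],o["ee_rot"],o["time"])
cv2.imwrite("pics/w6.png",snapshot("wrist")[:,:,::-1])
E
```

```text
[ 0.54729551 -0.38919892  0.1871227 ] [-3.14073541e+00 -8.85751436e-04 -1.53801599e+00] 9.425
```

View pics/w6.png

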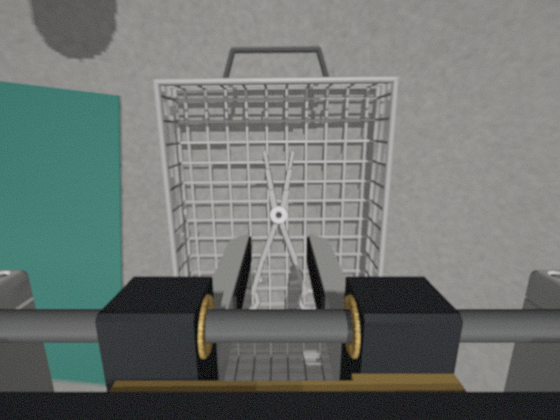

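C lies open and flat in the basket, pivot at (279,214). Next, B.

Call:
jog_arm(moves=[[0,0,-0.02,-2,20,10,45],[0,0,-0.035,-4,45,10,45],[0,0,-0.035,-4,50,5,45],[0,0,-0.035,-4,50,5,45],[0,0,-0.035,-4,50,3,45],[0,0,-0.035,-4,50,0,45],[0,0,-0.035,-3,50,0,45],[0,0,-0.03,-2,45,0,45],[0,0,-0.007,0,21,0,45],[0,0,0,0,0,0,45],[0,0,0,0,0,0,45]])

```text
time: 10.85
tool_pos: [0.5203, -0.0088, 0.2183]
ee_rot: [-3.141, -0.001, -1.805]
wrist_force: [0.0, -0.1, 0.9]
width: 0.0448
```

```bash
python3 - <<'E'
from bench import *
from h import *
o=get_obs(); print(o["tool_pos"],o["ee_rot"],o["time"])
im=snapshot("wrist")[:,:,::-1]; c=get_calibration("wrist"); cv2.imwrite("pics/w7.png",im)
r=rect(im,c,.007,.60,.09,800,600,4000); cv2.imwrite("pics/w7r.png",r[:600])
E
```

```text
[ 0.52028959 -0.00883117  0.21829306] [-3.14083589e+00 -6.67647020e-04 -1.80532907e+00] 10.85
```

View pics/w7r.png

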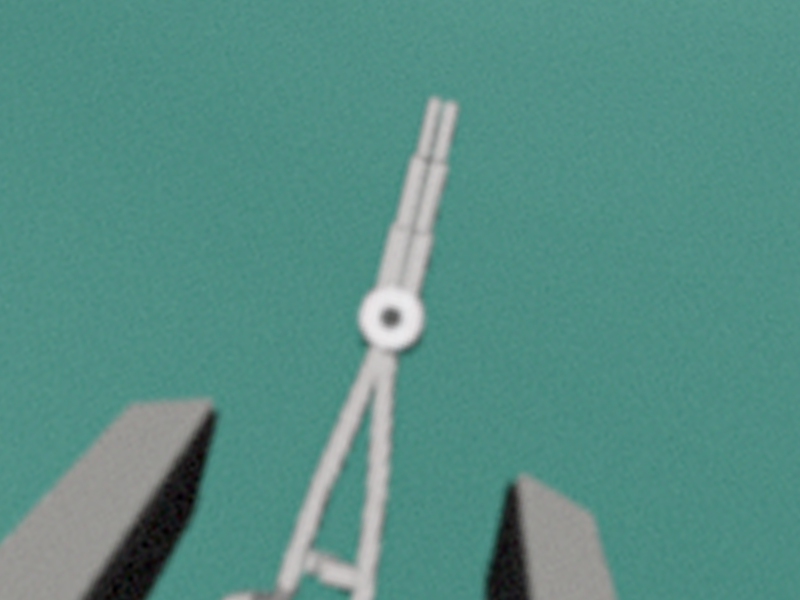

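B's jaws are shut. Pivot is at rect (391,317), i.e. (0.5207,-0.0078).

Call:
jog_arm(moves=[[0,0,-0.01,0.5,1,-20,45],[0,0,0,0,0,-30,40],[0,0,0,0,0,-30,40],[0,0,0,0,0,-20,40],[0,0,0,0,0,-10,40],[0,0,0,0,0,-7,40],[0,0,0,0,0,0,40],[0,0,0,0,0,0,35]])

```text
time: 11.9
tool_pos: [0.5213, -0.0073, 0.1019]
ee_rot: [-3.14, 0.0, -1.815]
wrist_force: [-0.6, -0.2, 0.5]
width: 0.0359
```

```bash
python3 - <<'E'
from bench import *
from h import *
o=get_obs(); print(o["tool_pos"],o["ee_rot"],o["time"])
cv2.imwrite("pics/w8.png",snapshot("wrist")[:,:,::-1])
E
```

```text
[ 0.52126087 -0.00725299  0.10191642] [-3.13984675e+00  1.13798258e-04 -1.81508946e+00] 11.9
```

View pics/w8.png

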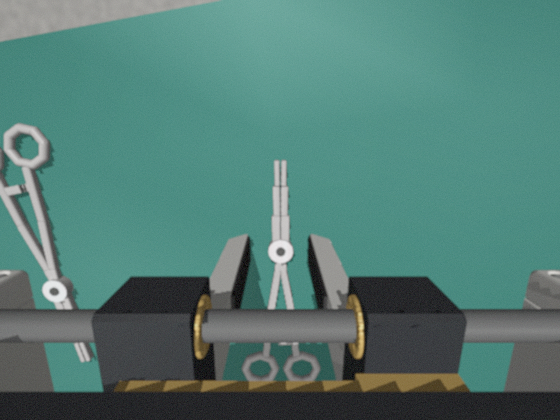

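Centred, pivot at (280,252). Close, lift, and carry to the tray.

Call:
jog_arm(moves=[[0,0,0,-0.5,0,-0.5,25],[0,0,0,0,0,0,18],[0,0,0,0,0,0,8],[0,0,0,0,0,0,5],[0,0,0,0,0,0,5],[0,0,0,0,0,0,5],[0,0,0,0,0,4,5],[0,0,0,0,0,12,5],[0,0,0,0,0,20,5],[0,0,0,0,0,24,5],[0,0,0,0,0,20,5],[0,0,0,0,0,0,5]])

```text
time: 13.45
tool_pos: [0.5214, -0.0072, 0.1832]
ee_rot: [-3.136, 0.001, -1.815]
wrist_force: [-0.7, 0.4, 0.1]
width: 0.0132
```

Call:
jog_arm(moves=[[0,0,0.01,1,20,0,5],[0,0,0.015,1,40,0,5],[0,0,0.015,1,50,0,5],[0,0,0.015,1,50,0,5],[0,0,0.015,1,50,0,5],[0,0,0.015,1,50,0,5],[0,0,0.015,1,45,0,5],[0,0,0.015,1,35,0,5],[0,0,0.004,1,20,0,5],[0,0,0,1,5,0,5],[0,0,0,0,0,0,5],[0,0,0,0,0,0,5]])

```text
time: 14.95
tool_pos: [0.5305, 0.3567, 0.1806]
ee_rot: [-3.142, -0.001, -1.698]
wrist_force: [-0.7, -0.3, -0.0]
width: 0.0136
```

```bash
python3 - <<'E'
from bench import *
from h import *
o=get_obs();print(o["tool_pos"],o["ee_rot"],o["time"])
a=snapshot("wrist")[:,:,::-1];c=get_calibration("wrist")
cv2.imwrite("pics/w9.png",a)
t=np.radians(-7.2);ex=np.array([np.cos(t),np.sin(t)]);ey=np.array([-ex[1],ex[0]]);ce=np.array([.5126,.3981])
d=a.copy()
for (hx,hy,z) in [(.128,.083,.028),(.125,.08,.003)]:
    q=[w2px(c,[*(ce+sx*hx*ex+sy*hy*ey),z]) for sx,sy in [(1,1),(1,-1),(-1,-1),(-1,1)]]
    cv2.polylines(d,[np.int32(q)],True,(0,0,255) if z>.02 else (0,255,255),1)
cv2.imwrite("pics/w9d.png",d)
E
```

```text
[0.53048236 0.35666508 0.18057581] [-3.14155913e+00 -5.90407933e-04 -1.69754971e+00] 14.95
```

View pics/w9d.png

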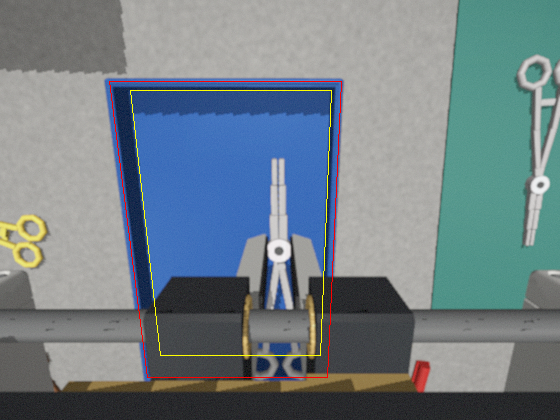

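The tray outline matches, and B is well placed inside it. Lowering.

Call:
jog_arm(moves=[[0,0,0,0,0,-15,5],[0,0,0,0,0,-22,5],[0,0,0,0,0,-18,5],[0,0,0,0,0,-10,5],[0,0,0,0,0,-5,5],[0,0,0,0,0,-3,5],[0,0,0,0,0,-2,5],[0,0,0,0,0,0,5],[0,0,0,0,0,0,5]])

```text
time: 16.12
tool_pos: [0.5304, 0.358, 0.106]
ee_rot: [-3.141, 0.0, -1.696]
wrist_force: [0.3, 0.3, -1.0]
width: 0.0137
```

Call:
jog_arm(moves=[[0,0,0,0,0,-1.5,5],[0,0,0,0,0,-1,5],[0,0,0,0,0,-0.8,5],[0,0,0,0,0,0,5],[0,0,0,0,0,0,5]])

```text
time: 16.75
tool_pos: [0.5302, 0.3579, 0.1022]
ee_rot: [3.141, -0.0, -1.696]
wrist_force: [-0.1, -0.0, -0.2]
width: 0.0129
```

Call:
jog_arm(moves=[[0,0,0,0,0,0,15],[0,0,0,0,0,0,18],[0,0,0,0,0,0,24],[0,0,0,0,0,0,30],[0,0,0,0,0,0,32],[0,0,0,0,0,5,32],[0,0,0,0,0,20,32],[0,0,0,0,0,35,32],[0,0,0,0,0,35,32],[0,0,0,0,0,0,32]])

```text
time: 18.0
tool_pos: [0.532, 0.3589, 0.2035]
ee_rot: [-3.133, 0.006, -1.696]
wrist_force: [-0.7, -0.5, -0.4]
width: 0.0318
```

```bash
python3 - <<'E'
from bench import *
from h import *
o=get_obs(); print(o["tool_pos"],o["ee_rot"],o["time"])
cv2.imwrite("pics/w10.png",snapshot("wrist")[:,:,::-1])
E
```

```text
[0.53197927 0.35893393 0.20347889] [-3.13299013  0.00618571 -1.69593401] 18.0
```

Call:
jog_arm(moves=[[0,0,0.01,0,-15,10,45],[0,0,0.01,0,-40,5,45],[0,0,0.015,0,-45,5,45],[0,0,0.015,0,-45,0,45],[0,0,0.015,0,-40,0,45],[0,0,0.006,-1,-25,0,45],[0,0,0,0,-12,0,45],[0,0,0,0,0,0,45],[0,0,0,0,0,0,45]])

```text
time: 19.18
tool_pos: [0.5291, 0.1365, 0.217]
ee_rot: [3.141, 0.0, -1.624]
wrist_force: [-0.3, 0.6, -1.3]
width: 0.0455
```

```bash
python3 - <<'E'
from bench import *
from h import *
o=get_obs(); print(o["tool_pos"],o["ee_rot"],o["time"])
im=snapshot("wrist")[:,:,::-1]; c=get_calibration("wrist"); cv2.imwrite("pics/w11.png",im)
r=rect(im,c,.007,.64,.235,800,600,4000); cv2.imwrite("pics/w11r.png",r[:600])
E
```

```text
[0.52905986 0.13653016 0.21697973] [ 3.14107957e+00  2.82088298e-04 -1.62425269e+00] 19.175
```

View pics/w10.png

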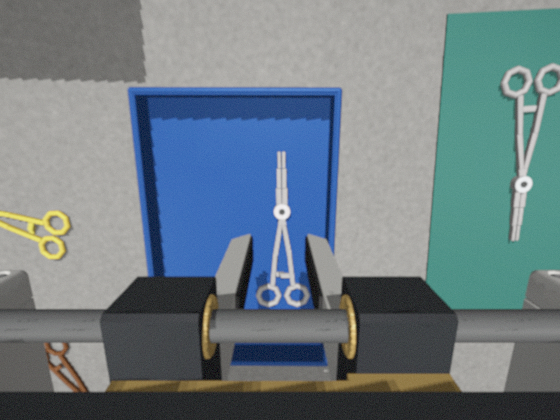

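View pics/w11r.png

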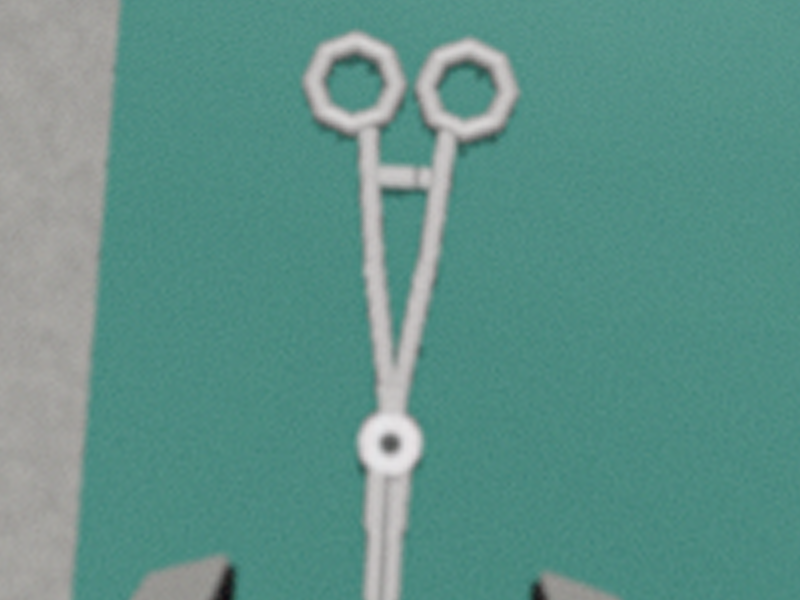

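B lies flat in the tray, pivot at (282,212). A is ratcheted shut, pivot at rect (390,443), i.e. (0.5292,0.1375). Descending.

Call:
jog_arm(moves=[[0,0,-0.005,0,1,-20,45],[0,0,0,0,0,-30,40],[0,0,0,0,0,-30,40],[0,0,0,0,0,-20,40],[0,0,0,0,0,-10,40],[0,0,0,0,0,-6,40],[0,0,0,0,0,0,40],[0,0,0,0,0,0,35]])

```text
time: 20.23
tool_pos: [0.5298, 0.137, 0.1022]
ee_rot: [-3.14, 0.0, -1.63]
wrist_force: [0.4, -0.3, 0.1]
width: 0.0357
```

```bash
python3 - <<'E'
from bench import *
from h import *
o=get_obs(); print(o["tool_pos"],o["ee_rot"],o["time"])
cv2.imwrite("pics/w12.png",snapshot("wrist")[:,:,::-1])
E
```

```text
[0.52976831 0.13703102 0.10220914] [-3.13976650e+00  3.19421995e-04 -1.62993740e+00] 20.225
```

View pics/w12.png

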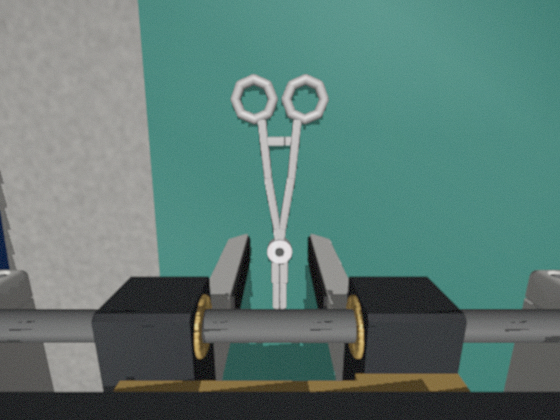

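Call:
jog_arm(moves=[[0,0,0,-0.5,0.2,-0.8,25],[0,0,0,0,0,0,18],[0,0,0,0,0,0,8],[0,0,0,0,0,0,5],[0,0,0,0,0,0,5],[0,0,0,0,0,0,5],[0,0,0,0,0,4,5],[0,0,0,0,0,12,5],[0,0,0,0,0,20,5],[0,0,0,0,0,24,5],[0,0,0,0,0,20,5],[0,0,0,0,0,0,5]])

```text
time: 21.78
tool_pos: [0.5299, 0.1373, 0.1832]
ee_rot: [-3.136, 0.001, -1.63]
wrist_force: [0.7, 0.3, -1.2]
width: 0.0134
```

Call:
jog_arm(moves=[[0,0,-0.01,-2,20,0,5],[0,0,-0.01,-4,35,0,5],[0,0,-0.01,-5,42,0,5],[0,0,-0.01,-5,42,0,5],[0,0,-0.01,-5,42,0,5],[0,0,-0.01,-5,42,0,5],[0,0,-0.006,-4,38,0,5],[0,0,0,-3,25,0,5],[0,0,0,-2,15,0,5],[0,0,0,0,0,0,5],[0,0,0,0,0,0,5]])

```text
time: 23.15
tool_pos: [0.4939, 0.4372, 0.1801]
ee_rot: [3.141, -0.001, -1.697]
wrist_force: [-0.0, -0.4, -1.0]
width: 0.0135
```

```bash
python3 - <<'E'
from bench import *
from h import *
o=get_obs(); print(o["tool_pos"],o["ee_rot"],o["time"])
cv2.imwrite("pics/w13.png",snapshot("wrist")[:,:,::-1])
E
```

```text
[0.49388077 0.43715939 0.1800827 ] [ 3.14130371e+00 -1.07548190e-03 -1.69685789e+00] 23.15
```

View pics/w13.png

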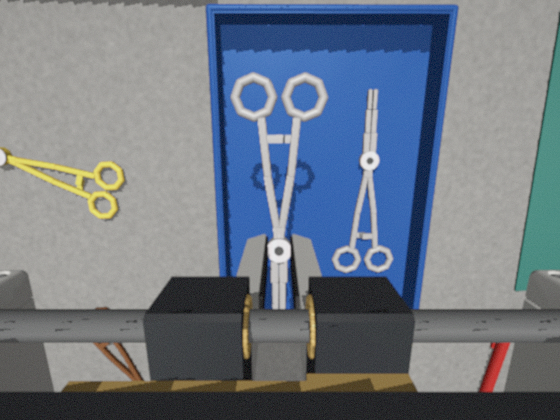

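Clear of B and inside the walls. Lowering.

Call:
jog_arm(moves=[[0,0,0,0,0,-15,5],[0,0,0,0,0,-22,5],[0,0,0,0,0,-18,5],[0,0,0,0,0,-10,5],[0,0,0,0,0,-5,5],[0,0,0,0,0,-3,5],[0,0,0,0,0,-2,5],[0,0,0,0,0,0,5],[0,0,0,0,0,0,5]])

```text
time: 24.32
tool_pos: [0.4938, 0.4382, 0.1059]
ee_rot: [-3.141, 0.0, -1.696]
wrist_force: [-0.9, 1.2, -0.6]
width: 0.0132
```

Call:
jog_arm(moves=[[0,0,0,0,0,-1.5,5],[0,0,0,0,0,-1,5],[0,0,0,0,0,-0.5,5],[0,0,0,0,0,0,5],[0,0,0,0,0,0,5]])

```text
time: 24.95
tool_pos: [0.4937, 0.4381, 0.1024]
ee_rot: [3.142, -0.0, -1.696]
wrist_force: [0.0, -0.6, -0.2]
width: 0.0137
```

Call:
jog_arm(moves=[[0,0,0,0,0,0,15],[0,0,0,0,0,0,18],[0,0,0,0,0,0,24],[0,0,0,0,0,0,30],[0,0,0,0,0,0,32],[0,0,0,0,0,5,32],[0,0,0,0,0,20,32],[0,0,0,0,0,35,32],[0,0,0,0,0,45,32],[0,0,0,0,0,45,32],[0,0,0,0,0,0,32],[0,0,0,0,0,0,32]])

```text
time: 26.45
tool_pos: [0.4935, 0.438, 0.2528]
ee_rot: [-3.141, 0.0, -1.696]
wrist_force: [0.9, 0.5, -0.4]
width: 0.0316
```

```bash
python3 - <<'E'
from bench import *
from h import *
o=get_obs(); print(o["tool_pos"],o["ee_rot"],o["time"])
a=snapshot("wrist")[:,:,::-1];c=get_calibration("wrist")
for n in ["scene","side"]: cv2.imwrite(f"pics/{n}9.png",snapshot(n)[:,:,::-1])
t=np.radians(-7.2);ex=np.array([np.cos(t),np.sin(t)]);ey=np.array([-ex[1],ex[0]]);ce=np.array([.5126,.3981])
q=[w2px(c,[*(ce+sx*.125*ex+sy*.08*ey),.006]) for sx,sy in [(1,1),(1,-1),(-1,-1),(-1,1)]]
cv2.polylines(a:=a.copy(),[np.int32(q)],True,(0,255,255),1)
cv2.imwrite("pics/w14.png",a)
E
```

```text
[0.49351267 0.43801071 0.25279434] [-3.14127768e+00  2.91488420e-04 -1.69598564e+00] 26.45
```

View pics/w14.png

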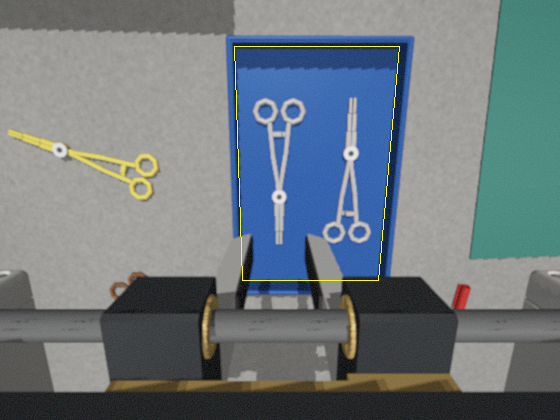

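View pics/scene9.png

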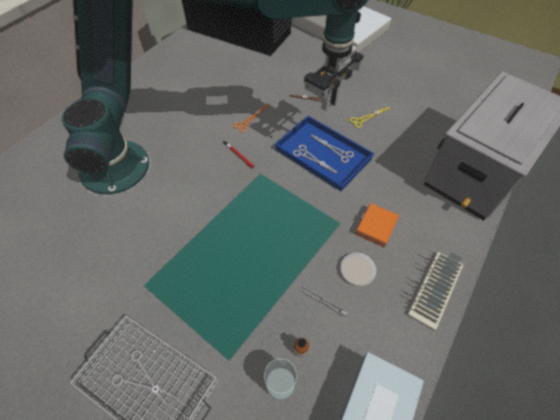

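View pics/side9.png

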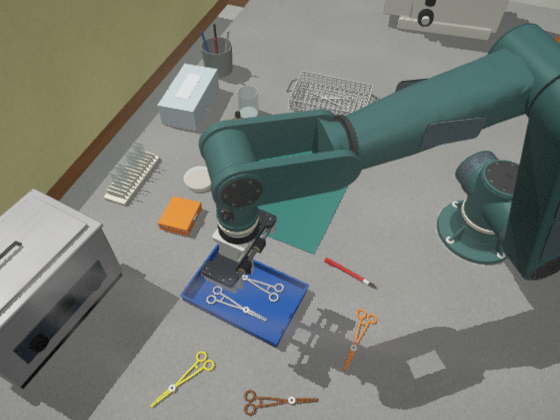

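All three are in place. The open one sits in the basket at scene pixel (155,388), the two shut ones in the tray at about (330,155), and the bystanders and look-alikes haven't moved. Handing in.

```bash
python3 -c "
from bench import *
print(close_job())"
```

```text
the job is handed in; nothing more can be done
None
```

All three forceps are sorted and the job is handed in, at about 26.6 s of the 72 s allowed. It reported no verdict.

I gripped each one over its pivot, square to its middle line, and lowered it to within about a millimetre of the floor before letting go. The open one went into the wire basket. The two ratcheted shut went side by side into the blue tray, facing opposite ways.

**Last checks:**
- **Open forceps:** the wrist picture straight after release and the final scene picture both show it lying in the basket with its tips apart.
- **Shut forceps:** the final wrist picture shows both lying inside the outline of the tray's inner walls, clear of each other.
- **Bystanders:** by eye, they and the orange, brown and yellow look-alikes are where they started.
- **Gripper:** it was empty and about 15 cm above the tray floor.

I found no failed checks. One reading was odd: the fingers closed to about 13 mm on each pivot, not the nominal 15 mm. The grip held and the opening didn't visibly change. I judged opening angles and flatness from the pictures only.

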